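# Re-rack four pastels in order

### The arm

A 6-joint arm with a two-finger parallel gripper is mounted at the origin on the work surface. World frame = base frame: x ahead of the robot, y to its left, z up, the work surface at z = 0. Lengths are in m, angles in rad, forces in N, time in s.
With the tool pointing down it reaches from about 0.4 to 0.925 m from the base axis. Payload 12.5 kg.
Tool frame: the origin (TCP) lies at the very end of the fingers, on their centre line; the grasp point (between the pads) lies manip.hold_point_z behind it (manip.hold_point_z is the distance from the TCP to the grasp point, in m); z points along the fingers, y is the line along which they close (so a half turn about z gives the same grasp; the last joint's range is limited). The gripper opens to 95 mm and grips with 3 to 60 N. Pads are 20 mm wide; open, the fingers measure 119 mm over their backs; the gripper's body (75 mm by 180 mm) begins 59 mm behind the grasp point.
Start: joints at [-1.258, 0.491, 1.559, -0, 1.092, -0.106], TCP at [0.254, -0.571, 0.215] pointing down, gripper open.
Joint ranges: [-3.1, 3.1], [-0.84, 2.19], [0.05, 2.79], [-1.13, 4.28], [0.06, 2.93], [-2.69, 2.69]. Speed limits (rad/s): [2.22, 2.22, 2.79, 3.14, 3.14, 3.14].

### API

Orientations are given as a rotation vector (axis times angle).
In Python, from cell import manip gives the robot as it stands.
- The arm moves only by the tool apply_moves, never from a script. Its argument "increments" is a list that holds one entry, the list of rows, each a list of 4 numbers: the shift along the tool's x, y, z in units of 30 mm (1.0 is 30 mm), then the turn about the tool's z in degrees. In form: [[[dx, dy, dz, twist], ...]]. A call has 1 to 12 rows; each row shifts and turns the commanded pose from where the row before left it, along the tool's axes as they then stand; what a row does not reach is not made up. A row lasts 1/8 s, in which the tool goes at most 62.5 mm and 10.7 degrees, less where a joint would pass 70% of its speed; a pose out of reach is approached as far as the arm can. A call is refused whole if a number of a shift passes 1 or a number of a turn 10.7, either way. A call with a gripper value outside its range is refused whole. "jaw" is the finger opening in mm, from 0 to 95.1, set as the call begins (left out, the last holds). The fingers move at their own pace and stop on an object; the grip force is fixed at half the most. Time passes only in rows, so rows that do not move let the fingers close. It gives the time, the measured TCP pose, the force, the opening and the grip force at its end, in the units of the state.
- manip.get_obs(): the state, without advancing time (a new reading comes with each control period).
- manip.grab_frame(name): name is "scene" or "top" or "wrist"; returns a dict with "color" (400x640x3 uint8, blue, green, red), "mtx" (3x3 intrinsics, pixels), "world_from_camera" (4x4, takes a point from camera to world coordinates). Camera axes: x right, y down, z forward; pixel columns grow to the right and rows downward; lengths in m; the calibration is good to about 2 mm. A picture is of the moment at which its call begins. There is no depth.
- manip.close_job(): hands the job in; it is judged then, once.
The state is a dict: "time": time; "q": joint angles; "dq": joint speeds; "joint_torque": joint torques, N m; "tcp_pos": TCP position; "eef_rot": TCP orientation; "force": force on the tool from outside, world axes, zero at the start; "moment": the same for the moment, N m; "gripper_width": opening from 0.0 (shut) to 1.0 (fully open); "finger_force": force on a finger pad.
Only numpy, scipy, OpenCV 4.12 (cv2) and the standard library are available. Lean on these libraries where they do the work, as an engineer would, in place of code of your own. Each camera call takes 0.05 s, during which the arm holds its last target. There are 200 camera calls.

### The job

Move the four pastels from their light stands on the pale board into the dark compartment rack, one to a compartment, keeping their order: the pastel nearest the brass knob on the board goes in the compartment nearest the rack's brass knob, and so on along the row. Pull each one straight up so that its stand stays upright where it is, set it down gently, standing upright on the compartment floor, and never drop it.

Things in the scene. Friction and masses are not known exactly. Their poses are not given: they have to be found in the camera images.
- board: Pale wooden board, fixed, 90 (x) x 295 mm (y from -125 to +170 mm), 8 mm thick, with a brass ball knob standing on its +y end (y = +150 mm, reaching 42 mm up). The four stands start on it in a row along its y axis at y = +90, +30, -30, -90 mm (first to fourth place counted from the knob; each within 5 mm). Origin: underside, at the middle of the row of stands; z up.
- rack: Dark wooden rack, fixed, 56 mm wide (x), four open square compartments in a row along y, 48 x 48 mm inside, walls 4 mm thick, 38 mm high, floor 4 mm above table. End block with brass ball knob (72 mm high) at its -y end, y = -121 mm. Compartment centres, first to fourth from the knob: y = -78, -26, +26, +78 mm, x = 0. Origin: underside, middle of the row; z up.
- stand_flat: Light aluminium cup stand (40 g, loose, easily tipped) that holds the flat pastel at the start: a 52 mm foot disc with a round cup of 43 mm outside and 37 mm inside diameter, 34 mm high, cup floor 4 mm above its underside. Origin: centre of its underside; z up.
- stand_domed: Light aluminium cup stand (40 g, loose, easily tipped) that holds the domed pastel at the start: a 52 mm foot disc with a round cup of 43 mm outside and 37 mm inside diameter, 34 mm high, cup floor 4 mm above its underside. Origin: centre of its underside; z up.
- stand_pointed: Light aluminium cup stand (40 g, loose, easily tipped) that holds the pointed pastel at the start: a 52 mm foot disc with a round cup of 43 mm outside and 37 mm inside diameter, 34 mm high, cup floor 4 mm above its underside. Origin: centre of its underside; z up.
- stand_stepped: Light aluminium cup stand (40 g, loose, easily tipped) that holds the stepped pastel at the start: a 52 mm foot disc with a round cup of 43 mm outside and 37 mm inside diameter, 34 mm high, cup floor 4 mm above its underside. Origin: centre of its underside; z up.
- pastel_flat: Thick paper-wrapped pastel stick, 32 mm diameter, 98 mm long, about 110 g, with a plain flat top of full width (the top 12 mm is bare pigment, below it the straight paper-wrapped side). Stands upright in its stand at the start. Origin: centre of its lower end; z runs along the stick to its top.
- pastel_domed: Thick paper-wrapped pastel stick, 32 mm diameter, 104 mm long, about 110 g, with a rounded dome top (the top 12 mm is bare pigment, below it the straight paper-wrapped side). Stands upright in its stand at the start. Origin: centre of its lower end; z runs along the stick to its top.
- pastel_pointed: Thick paper-wrapped pastel stick, 32 mm diameter, 110 mm long, about 110 g, with a conical, pencil-like point (the top 12 mm is bare pigment, below it the straight paper-wrapped side). Stands upright in its stand at the start. Origin: centre of its lower end; z runs along the stick to its top.
- pastel_stepped: Thick paper-wrapped pastel stick, 32 mm diameter, 116 mm long, about 110 g, with a top stepped down to a thinner 18 mm stub, 12 mm high (the top 12 mm is bare pigment, below it the straight paper-wrapped side). Stands upright in its stand at the start. Origin: centre of its lower end; z runs along the stick to its top.
Things that resemble listed ones, but are neither listed nor needed, are in the scene too. Leave any blue look-alike of the pastel_stepped alone. Leave any turquoise look-alike of the pastel_domed alone.

How it is judged:
At the end, for the whole second after the job is handed in: Each pastel is released and at rest, upright within 0.12 rad, on the floor of the compartment (within 14 mm of its centre) whose place from the rack's knob equals its stand's place from the board's knob; each stand is upright within 0.1 rad and within 20 mm of its start (((y of stand_flat in the frame of board between 0.062 and 0.118 m and y of pastel_flat in the frame of rack between -0.092 and -0.064 m) or (y of stand_flat in the frame of board between 0.002 and 0.058 m and y of pastel_flat in the frame of rack between -0.04 and -0.012 m) or (y of stand_flat in the frame of board between -0.058 and -0.002 m and y of pastel_flat in the frame of rack between 0.012 and 0.04 m) or (y of stand_flat in the frame of board between -0.118 and -0.062 m and y of pastel_flat in the frame of rack between 0.064 and 0.092 m)) and x of pastel_flat in the frame of rack between -0.014 and 0.014 m and z of each of pastel_flat, pastel_domed, pastel_pointed, pastel_stepped in the frame of rack below 0.009 m and angle between each of pastel_flat, pastel_domed, pastel_pointed, pastel_stepped's own z axis and vertical below 0.12 rad and linear speed of each of pastel_flat, pastel_domed, pastel_pointed, pastel_stepped below 0.02 m/s and angle between each of stand_flat, stand_domed, stand_pointed, stand_stepped's own z axis and vertical below 0.1 rad and distance of each of stand_flat, stand_domed, stand_pointed, stand_stepped from where it was at the start of the episode below 0.02 m and ((y of stand_domed in the frame of board between 0.062 and 0.118 m and y of pastel_domed in the frame of rack between -0.092 and -0.064 m) or (y of stand_domed in the frame of board between 0.002 and 0.058 m and y of pastel_domed in the frame of rack between -0.04 and -0.012 m) or (y of stand_domed in the frame of board between -0.058 and -0.002 m and y of pastel_domed in the frame of rack between 0.012 and 0.04 m) or (y of stand_domed in the frame of board between -0.118 and -0.062 m and y of pastel_domed in the frame of rack between 0.064 and 0.092 m)) and x of pastel_domed in the frame of rack between -0.014 and 0.014 m and ((y of stand_pointed in the frame of board between 0.062 and 0.118 m and y of pastel_pointed in the frame of rack between -0.092 and -0.064 m) or (y of stand_pointed in the frame of board between 0.002 and 0.058 m and y of pastel_pointed in the frame of rack between -0.04 and -0.012 m) or (y of stand_pointed in the frame of board between -0.058 and -0.002 m and y of pastel_pointed in the frame of rack between 0.012 and 0.04 m) or (y of stand_pointed in the frame of board between -0.118 and -0.062 m and y of pastel_pointed in the frame of rack between 0.064 and 0.092 m)) and x of pastel_pointed in the frame of rack between -0.014 and 0.014 m and ((y of stand_stepped in the frame of board between 0.062 and 0.118 m and y of pastel_stepped in the frame of rack between -0.092 and -0.064 m) or (y of stand_stepped in the frame of board between 0.002 and 0.058 m and y of pastel_stepped in the frame of rack between -0.04 and -0.012 m) or (y of stand_stepped in the frame of board between -0.058 and -0.002 m and y of pastel_stepped in the frame of rack between 0.012 and 0.04 m) or (y of stand_stepped in the frame of board between -0.118 and -0.062 m and y of pastel_stepped in the frame of rack between 0.064 and 0.092 m)) and x of pastel_stepped in the frame of rack between -0.014 and 0.014 m); the robot touches nothing.
It fails at once if a stand is tipped over (more than 0.4 rad) (angle between any of stand_flat, stand_domed, stand_pointed, stand_stepped's own z axis and vertical above 0.4 rad).
It fails at once if a pastel is dropped (falls out of the fingers faster than 0.7 m/s) ((contact force between the fingers and pastel_flat below 0.001 N and linear speed of pastel_flat above 0.7 m/s) or (contact force between the fingers and pastel_domed below 0.001 N and linear speed of pastel_domed above 0.7 m/s) or (contact force between the fingers and pastel_pointed below 0.001 N and linear speed of pastel_pointed above 0.7 m/s) or (contact force between the fingers and pastel_stepped below 0.001 N and linear speed of pastel_stepped above 0.7 m/s)).
It also fails if it takes over 133 s, if anything falls off the work surface, if the arm or the gripper's body presses on something with over 40 N, if the wrist force passes 120 N, or if a joint passes its speed limit or range.

## Working session

There is one attempt and no reset: what is moved stays moved. The work goes in short steps, Python scripts to look and compute and a tool call to move; the robot and the scene stay as the last step left them, time stands still between calls to the robot, and variables do not carry over. Pictures are saved under pics/ and viewed, at most 14 in all, crops included, and the job is handed in when it is done.

Besides the shell and the picture viewer there is one more tool, called after ">>>" as name([rows], argument=value, ...), one row to a line, values as JSON. apply_moves: Moves the arm, as the interface text tells. Its arguments: {"type":"object","properties":{"increments":{"type":"array","items":{"type":"array","items":{"type":"array","items":{"type":"number"}}}},"jaw":{"type":"number"}},"required":["increments"]}

```bash
mkdir -p pics; python3 - <<'E'
from cell import manip
import cv2
print(manip.hold_point_z, manip.get_obs())
for n in ("scene","top"):
    f=manip.grab_frame(n); cv2.imwrite(f"pics/{n}0.png",f["color"]); print(n,f["mtx"],f["world_from_camera"])
E
```

```text
0.0188 {'time': 0.0, 'q': array([-1.25761566e+00,  4.91543261e-01,  1.55946317e+00, -2.05569659e-06,
        1.09166520e+00, -1.05569414e-01]), 'dq': array([ 0.00030132,  0.00128824, -0.00081502, -0.00111717,  0.00025295,
       -0.00127766]), 'joint_torque': array([ 4.69030347e-04, -6.12656593e+01, -2.58189690e+01,  6.92767231e-02,
        4.81682376e-02, -1.09815762e-04]), 'tcp_pos': array([ 0.25409964, -0.57075055,  0.21406714]), 'eef_rot': array([-3.07193356e+00, -6.52754165e-01,  1.78408280e-04]), 'force': array([ 1.02020007, -0.45283829, -0.51245044]), 'moment': array([ 0.02866841, -0.01686019,  0.00651761]), 'finger_force': 0.0, 'gripper_width': 1.0019775485126639}
scene [[507.15780747   0.         323.91519055]
 [  0.         507.15780747 191.34338297]
 [  0.           0.           1.        ]] [[ 0.4186148   0.65815786 -0.62577143  1.23304478]
 [ 0.90805572 -0.31397396  0.27722764 -0.30548477]
 [-0.01401638 -0.68428692 -0.72907815  0.89155701]
 [ 0.          0.          0.          1.        ]]
top [[447.76283424   0.         321.94844288]
 [  0.         447.76283424 191.94676447]
 [  0.           0.           1.        ]] [[-0.01397548 -0.99692873  0.07705705  0.45484791]
 [-0.99988639  0.01436896  0.00455434 -0.0180795 ]
 [-0.00564758 -0.07698465 -0.99701628  0.94688556]
 [ 0.          0.          0.          1.        ]]
```

View pics/top0.png

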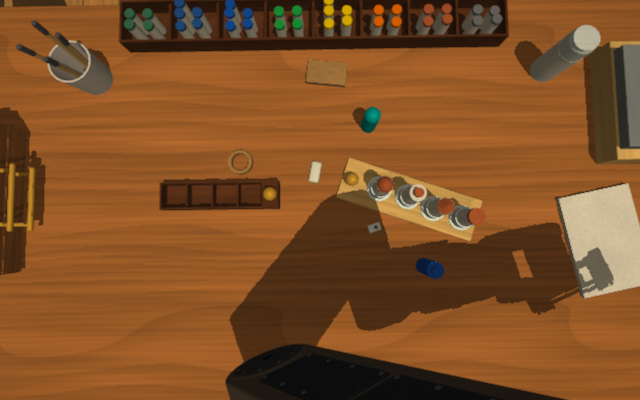

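View pics/scene0.png

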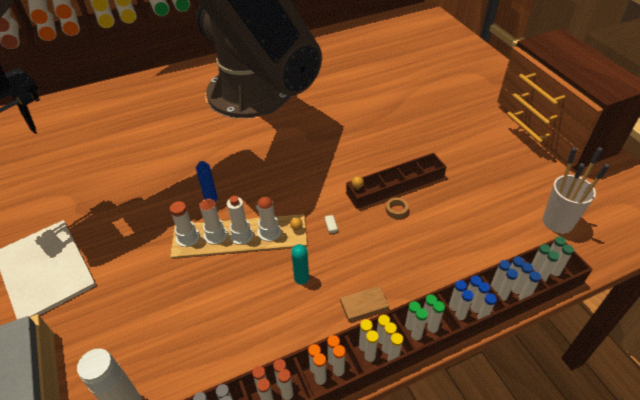

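The top view shows:
- The board knob is at (351,179), with red-topped pastels in a row at (385,185), (418,193), (445,206) and (477,215).
- The rack is at (160–280, 178–210), with its knob at (269,194).

Things that could be mistaken for a pastel, all in the top view: the turquoise domed look-alike (371,118), the blue stepped look-alike (430,268) and the tray sticks (120–510, 20). I choose the four reddish ones on the pale board.

```bash
python3 - <<'E'
import cv2,numpy as np
t=cv2.imread("pics/top0.png");s=cv2.imread("pics/scene0.png")
a=cv2.resize(t[150:250,330:490],None,fx=4.5,fy=4.5,interpolation=cv2.INTER_CUBIC)[:, :720]
cv2.imwrite("pics/c1.png",a)
b=cv2.resize(s[180:265,160:310],None,fx=5,fy=5,interpolation=cv2.INTER_CUBIC)
cv2.imwrite("pics/c2.png",b)
b=cv2.resize(t[170:220,150:290],None,fx=5,fy=5,interpolation=cv2.INTER_CUBIC)
cv2.imwrite("pics/c3.png",b)
E
```

```text
(no output)
```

View pics/c1.png

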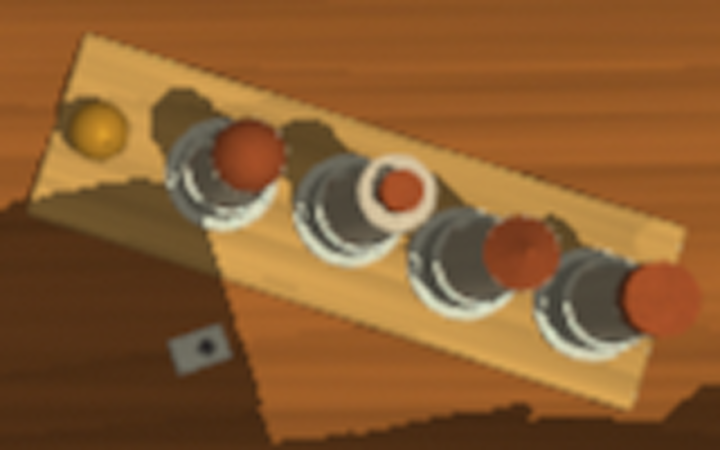

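View pics/c2.png

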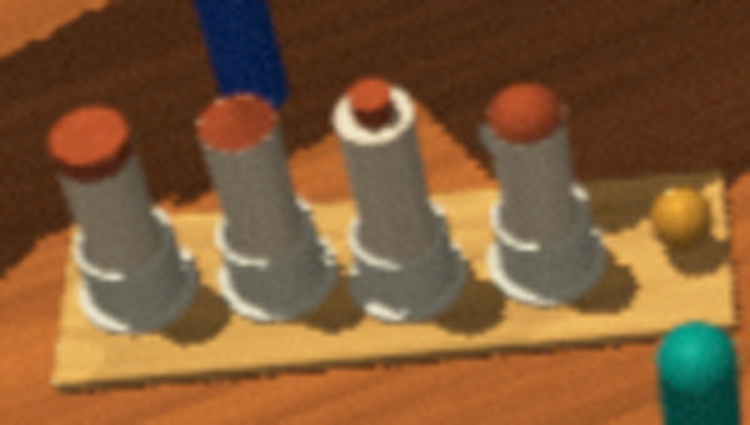

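View pics/c3.png

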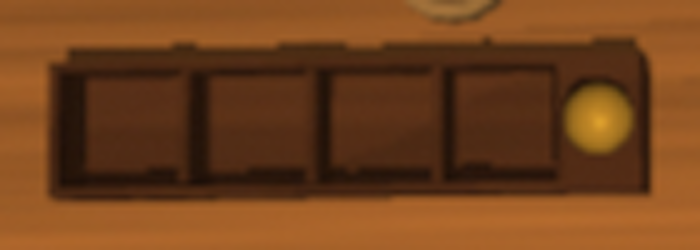

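The row from the board knob is domed, stepped, pointed, flat (crop 1, at (249,155), (397,193), (523,253) and (660,299)). The scene crop agrees. The rack compartments run left from its knob in crop 3 (600,118).

```bash
cat > h.py <<'E'
import numpy as np,cv2
def ray(f,p):
    d=f["world_from_camera"][:3,:3]@np.linalg.solve(f["mtx"],[p[0],p[1],1]);return f["world_from_camera"][:3,3],d
def plane(f,p,z):
    c,d=ray(f,p);return c+d*(z-c[2])/d[2]
def tri(rays):
    A=np.zeros((3,3));b=np.zeros(3)
    for c,d in rays:
        d=d/np.linalg.norm(d);P=np.eye(3)-np.outer(d,d);A+=P;b+=P@c
    return np.linalg.solve(A,b)
E
python3 - <<'E'
from h import *
from cell import manip
np.set_printoptions(precision=4,suppress=True)
T=manip.grab_frame("top");S=manip.grab_frame("scene")
ct=lambda p:((p[0]+.5)/4.5+329.5,(p[1]+.5)/4.5+149.5)
cs=lambda p:((p[0]+.5)/5+159.5,(p[1]+.5)/5+179.5)
cr=lambda p:((p[0]+.5)/5+149.5,(p[1]+.5)/5+169.5)
C=[plane(T,ct(p),.008) for p in [(87,33),(686,230),(630,410),(30,212)]]
print("corners",*C);print("sides",[np.linalg.norm(C[i]-C[(i+1)%4]) for i in range(4)])
u=(C[0]+C[3]-C[1]-C[2])/2;u/=np.linalg.norm(u);cen=np.mean(C,0);org=cen-u*.0225
print("board y",u,np.degrees(np.arctan2(u[1],u[0])),"org",org)
for n,z,p,q in [("domed",.116-.006,(249,155),(524,112)),("stepped",.116,(397,193),(373,114)),("pointed",.113,(522,253),(238,122)),("flat",.110,(660,299),(89,137))]:
    a=plane(T,ct(p),z);b=plane(S,cs(q),z);print(n,a,b,"tri",tri([ray(T,ct(p)),ray(S,cs(q))]),"along",(a-org)@u)
for n,z,p in [("knob",.06,(600,118)),("BL",.038,(50,190)),("TL",.038,(53,63)),("TR",.038,(640,58))]+[(f"w{x}",.038,(x,120)) for x in (58,192,318,440,563)]:
    print(n,plane(T,cr(p),z))
E
```

```text
corners [ 0.6008 -0.0719  0.008 ] [ 0.5041 -0.349   0.008 ] [ 0.4212 -0.3197  0.008 ] [ 0.5169 -0.0438  0.008 ]
sides [np.float64(0.29350394822023895), np.float64(0.08800303917830878), np.float64(0.2921209411740795), np.float64(0.08852361764668061)]
board y [0.3287 0.9445 0.    ] 70.812903093148 org [ 0.5034 -0.2174  0.008 ]
domed [ 0.5327 -0.1326  0.11  ] [ 0.5366 -0.1326  0.11  ] tri [ 0.5332 -0.1325  0.1066] along 0.08967108101079808
stepped [ 0.5155 -0.1925  0.116 ] [ 0.5161 -0.1907  0.116 ] tri [ 0.5158 -0.1916  0.1161] along 0.027475966858122324
pointed [ 0.4901 -0.244   0.113 ] [ 0.4935 -0.2422  0.113 ] tri [ 0.4906 -0.2432  0.1107] along -0.029497197441832646
flat [ 0.4703 -0.3012  0.11  ] [ 0.4722 -0.3     0.11  ] tri [ 0.4706 -0.3007  0.1089] along -0.08999402892243823
knob [0.5224 0.09   0.06  ]
BL [0.4979 0.3168 0.038 ]
TL [0.5498 0.3163 0.038 ]
TR [0.5484 0.0763 0.038 ]
w58 [0.5264 0.3139 0.038 ]
w192 [0.5256 0.2592 0.038 ]
w318 [0.5249 0.2077 0.038 ]
w440 [0.5242 0.158  0.038 ]
w563 [0.5235 0.1078 0.038 ]
```

>>> apply_moves([
  [[0,0,-0.2,-9.4],[0,0,-0.2,-9.4],[0,0,-0.2,-9.4],[0,0,-0.2,-9.4],[0,0,0,-9.4],[1,0.23,0,0],[1,0.23,0,0],[1,0.23,0,0],[1,0.23,0,0],[1,0.23,0,0],[1,0.23,0,0],[1,0.23,0,0]],
], jaw=80)

```text
time: 1.7
tcp_pos: [0.3686, -0.3873, 0.2386]
eef_rot: [-2.558, -1.824, 0.0]
force: [0.3, -0.1, -1.2]
gripper_width: 0.84
finger_force: 0.0
```

>>> apply_moves([
  [[1,0.23,0,0],[1,0.23,0,0],[1,0.23,0,0],[1,0.23,0,0],[1,0.23,0,0],[1,0.23,0,0],[1,0.23,0,0],[1,0.23,0,0],[0.5,0.23,0,0],[0,0,0,0]],
])

```text
time: 2.95
tcp_pos: [0.5104, -0.167, 0.2385]
eef_rot: [2.556, 1.826, -0.0]
force: [0.2, -0.2, 0.2]
gripper_width: 0.841
finger_force: 0.0
```

```bash
cat >> h.py <<'E'
from scipy.spatial.transform import Rotation as Ro
def delta(o,target,yaw):
    """shift in 30 mm units in tool axes, and twist (deg) to bring tool y to world angle yaw (deg)"""
    R=Ro.from_rotvec(o["eef_rot"]).as_matrix();a=np.degrees(np.arctan2(R[1,1],R[0,1]))
    tw=-((yaw-a+90)%180-90)
    return np.round(R.T@(np.array(target)-o["tcp_pos"])/.03,2),round(tw,2)
E
python3 - <<'E'
from h import *
from cell import manip
np.set_printoptions(precision=4,suppress=True)
o=manip.get_obs();print(o["time"],o["tcp_pos"],o["q"],o["gripper_width"])
print(delta(o,[.533,-.1325,.24],-19.2))
f=manip.grab_frame("wrist");cv2.imwrite("pics/w1.png",f["color"]);print(f["world_from_camera"],f["mtx"][0,0])
for n,p in dict(domed=(.533,-.1325,.110),stepped=(.5156,-.192,.116)).items():
    W=np.linalg.inv(f["world_from_camera"]);c=W[:3,:3]@p+W[:3,3];print(n,(f["mtx"]@c/c[2])[:2])
E
```

```text
2.95 [ 0.5104 -0.167   0.2385] [-0.4392  0.3408  1.7434 -0.0002  1.0574 -0.1088] 0.8412201121309899
(array([ 1.33,  0.34, -0.05]), np.float64(0.28))
[[ 0.946  -0.3094 -0.0966  0.5378]
 [-0.3242 -0.9032 -0.2814 -0.0872]
 [-0.0002  0.2975 -0.9547  0.4081]
 [ 0.      0.      0.      1.    ]] 337.94052391660165
domed [334.6557 153.0116]
stepped [337.2593 221.4388]
```

View pics/w1.png

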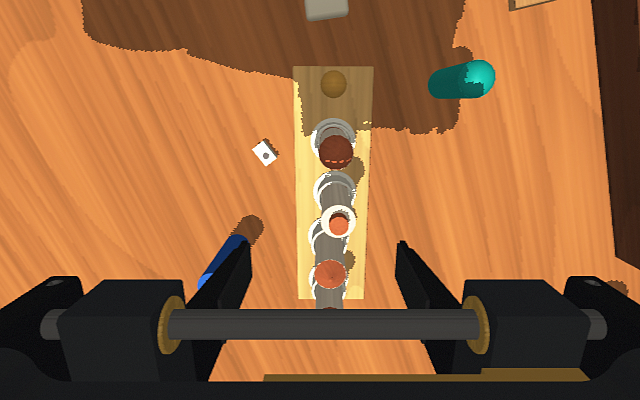

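The wrist view shows the domed pastel at (336,152) and the stepped at (338,221). The predictions were (335,153) and (337,221), so the measurements hold to about 1 mm.

>>> apply_moves([
  [[0.7,0.17,0,0.3],[0.63,0.17,0,0],[0,0,0,0],[0,0,0,0]],
])

```text
time: 3.5
tcp_pos: [0.5325, -0.1333, 0.2385]
eef_rot: [-2.562, -1.818, 0.001]
force: [-0.3, 0.5, 0.3]
gripper_width: 0.842
finger_force: 0.0
```

```bash
python3 - <<'E'
from h import *
from cell import manip
o=manip.get_obs();print(o["tcp_pos"],delta(o,[.5333,-.1325,.065],-19.2))
E
```

```text
[ 0.53248446 -0.13328334  0.23854896] (array([0.04, 0.02, 5.78]), np.float64(-0.09))
```

>>> apply_moves([
  [[0.03,0.02,0.9,0],[0,0,0.9,0],[0,0,0.9,0],[0,0,0.9,0],[0,0,0.9,0],[0,0,0.8,0],[0,0,0.48,0],[0,0,0,0],[0,0,0,0]],
])

```text
time: 4.62
tcp_pos: [0.5339, -0.1326, 0.066]
eef_rot: [2.562, 1.817, 0.001]
force: [0.9, 0.2, -0.4]
gripper_width: 0.838
finger_force: 0.0
```

>>> apply_moves([
  [[0,0,0,0],[0,0,0,0],[0,0,0,0],[0,0,0,0],[0,0,0,0],[0,0,0,0],[0,0,0,0],[0,0,0,0]],
], jaw=20)

```text
time: 5.62
tcp_pos: [0.5336, -0.1323, 0.0652]
eef_rot: [2.562, 1.817, -0.0]
force: [0.4, -0.4, -0.1]
gripper_width: 0.33
finger_force: 30.0
```

>>> apply_moves([
  [[0,0,-0.2,0],[0,0,-0.4,0],[0,0,-0.5,0],[0,0,-0.7,0],[0,0,-0.8,0],[0,0,-0.8,0],[0,0,-0.8,0],[0,0,-0.7,0],[0,0,-0.5,0],[0,0,-0.3,0],[0,0,0,0]],
])

```text
time: 7.0
tcp_pos: [0.5336, -0.1323, 0.2366]
eef_rot: [2.562, 1.817, 0.001]
force: [-0.7, 0.3, -1.2]
gripper_width: 0.332
finger_force: 30.0
```

```bash
python3 - <<'E'
from h import *
from cell import manip
o=manip.get_obs();print(o["tcp_pos"],o["force"],o["finger_force"],delta(o,[.524,.133,.24],0))
f=manip.grab_frame("wrist");cv2.imwrite("pics/w2.png",f["color"])
E
```

```text
[ 0.53361403 -0.13230157  0.23660755] [-0.72890987  0.30441737 -1.24494817] 29.98483178303104 (array([ 8.24, -3.23, -0.12]), np.float64(-19.31))
```

View pics/w2.png

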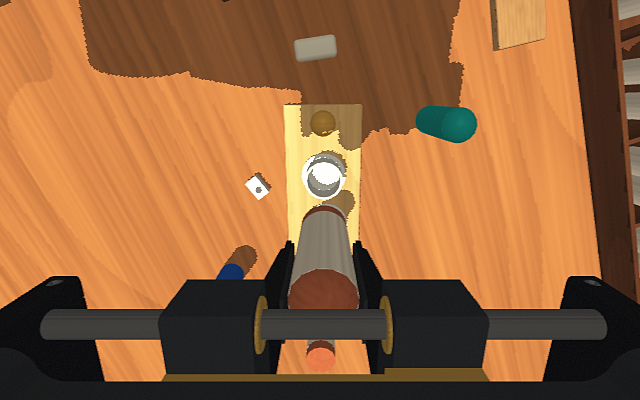

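The pastel is held straight at (323,255–310) and its stand is empty and upright at (325,175). Next I go halfway and look at the rack.

>>> apply_moves([
  [[0,0,0,-9.65],[0,0,0,-9.65],[0.5,-0.06,0,0],[0.9,-0.06,0,0],[0.9,-0.06,0,0],[0.9,-0.06,0,0],[0.9,-0.06,0,0],[0.6,0,0,0],[0.3,0,0,0],[0,0,0,0],[0,0,0,0]],
])

```text
time: 8.43
tcp_pos: [0.5247, 0.0172, 0.2361]
eef_rot: [2.222, 2.22, -0.0]
force: [-0.2, 0.2, -2.0]
gripper_width: 0.335
finger_force: 30.0
```

```bash
python3 - <<'E'
from h import *
from cell import manip
np.set_printoptions(precision=4,suppress=True)
o=manip.get_obs();print(o["tcp_pos"],o["time"],delta(o,[.524,.133,.24],0))
f=manip.grab_frame("wrist");cv2.imwrite("pics/w3.png",f["color"]);np.savez("w3.npz",**f)
E
```

```text
[0.5247 0.0172 0.2361] 8.425 (array([ 3.86, -0.03, -0.13]), np.float64(-0.06))
```

View pics/w3.png

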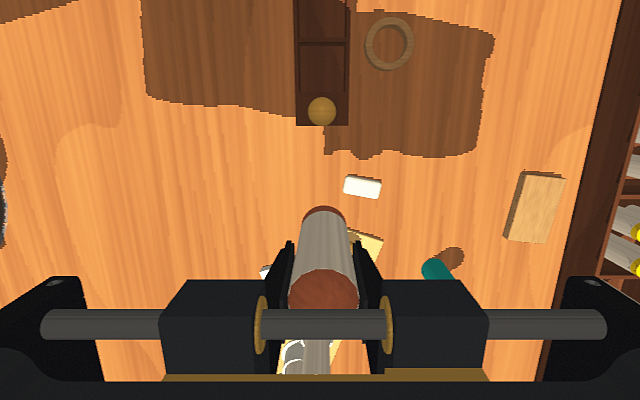

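The rack is ahead: knob at (322,110), outer rims at columns 294 and 349, and the first compartment spanning rows 45–92.

```bash
python3 - <<'E'
from h import *
np.set_printoptions(precision=4,suppress=True)
f=np.load("w3.npz")
g=f["color"].astype(int)
for v in (10,30,60,80,100): 
    r=g[v,280:365].sum(1);d=np.diff(r);i=[k+280 for k in range(len(d)) if abs(d[k])>60];print(v,i, [plane(f,(c+.5,v),.038)[:2] for c in (i[0],i[-1])] if i else "")
for p in [(322,93),(322,43)]: print(plane(f,p,.038))
print(plane(f,(322,110),.062))
E
```

```text
10 [292, 350, 355, 356] [array([0.4952, 0.1848]), array([0.557 , 0.1847])]
30 [293, 349] [array([0.4957, 0.1674]), array([0.5507, 0.1673])]
60 [293, 349] [array([0.495 , 0.1402]), array([0.5513, 0.1402])]
80 [294, 348] [array([0.4955, 0.1213]), array([0.5507, 0.1213])]
100 [294, 312, 313, 330, 348] [array([0.495 , 0.1018]), array([0.5511, 0.1018])]
[0.5236 0.1087 0.038 ]
[0.5237 0.1557 0.038 ]
[0.5236 0.0924 0.062 ]
```

>>> apply_moves([
  [[0.5,-0.04,0,0],[0.9,0,0,0],[0.9,0,0,0],[0.8,0,0,0],[0.5,0,0,0],[0.26,0,0,0],[0,0,0,0],[0,0,0,0],[0,0,0,0]],
])

```text
time: 9.6
tcp_pos: [0.5235, 0.133, 0.2362]
eef_rot: [2.222, 2.22, -0.0]
force: [-0.4, -0.6, -0.5]
gripper_width: 0.33
finger_force: 30.0
```

```bash
python3 - <<'E'
from h import *
from cell import manip
o=manip.get_obs();print(o["tcp_pos"],o["time"],delta(o,[.5235,.133,.058],0))
E
```

```text
[0.52346714 0.13298336 0.23623319] 9.6 (array([0.  , 0.  , 5.94]), np.float64(-0.05))
```

>>> apply_moves([
  [[0,0,0.4,0],[0,0,0.8,0],[0,0,0.9,0],[0,0,0.9,0],[0,0,0.9,0],[0,0,0.7,0],[0,0,0.5,0],[0,0,0.3,0],[0,0,0.2,0],[0,0,0.1,0],[0,0,0,0],[0,0,0,0]],
])

```text
time: 11.1
tcp_pos: [0.5236, 0.1335, 0.0656]
eef_rot: [2.221, 2.221, 0.001]
force: [-0.4, -0.3, -1.1]
gripper_width: 0.335
finger_force: 30.0
```

>>> apply_moves([
  [[0,0,0.08,0],[0,0,0.08,0],[0,0,0.08,0],[0,0,0.03,0],[0,0,0,0],[0,0,0,0],[0,0,0,0],[0,0,0,0]],
])

```text
time: 12.1
tcp_pos: [0.5233, 0.1335, 0.0572]
eef_rot: [-2.222, -2.221, 0.0]
force: [-0.5, 0.0, 2.8]
gripper_width: 0.334
finger_force: 30.0
```

Touching the floor (+2.8 N), so I release and rise.

>>> apply_moves([
  [[0,0,0,0],[0,0,0,0],[0,0,0,0],[0,0,0,0],[0,0,0,0],[0,0,0,0]],
], jaw=80)

```text
time: 12.85
tcp_pos: [0.5234, 0.1335, 0.0571]
eef_rot: [2.221, 2.221, -0.0]
force: [-0.5, 1.2, 0.0]
gripper_width: 0.835
finger_force: 0.0
```

>>> apply_moves([
  [[0,0,-0.4,0],[0,0,-0.8,0],[0,0,-0.9,0],[0,0,-0.9,0],[0,0,-0.9,0],[0,0,-0.9,0],[0,0,-0.8,0],[0,0,-0.5,0],[-0.5,0,0,9.6],[-0.9,0,0,9.6],[0,0,0,0],[0,0,0,0]],
])

```text
time: 14.35
tcp_pos: [0.519, 0.0922, 0.2402]
eef_rot: [-2.559, -1.822, -0.0]
force: [0.4, -0.5, -0.4]
gripper_width: 0.843
finger_force: 0.0
```

```bash
python3 - <<'E'
from h import *
from cell import manip
o=manip.get_obs();print(o["tcp_pos"],o["time"],delta(o,[.5158,-.1918,.24],-19.2))
f=manip.grab_frame("wrist");cv2.imwrite("pics/w4.png",f["color"])
E
```

```text
[0.51895609 0.09216515 0.24021532] 14.35 (array([-8.98,  3.  ,  0.01]), np.float64(0.12))
```

View pics/w4.png

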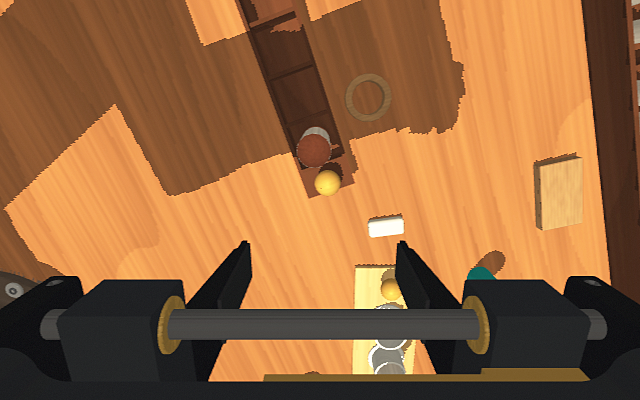

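The domed pastel stands upright in the first compartment (315,145). The stepped one is next.

>>> apply_moves([
  [[-0.6,0.3,0,0.1],[-1,0.35,0,0],[-1,0.35,0,0],[-1,0.35,0,0],[-1,0.35,0,0],[-1,0.35,0,0],[-1,0.35,0,0],[-1,0.3,0,0],[-0.9,0.2,0,0],[-0.48,0.1,0,0],[0,0,0,0],[0,0,0,0]],
])

```text
time: 15.9
tcp_pos: [0.5149, -0.1912, 0.2401]
eef_rot: [-2.561, -1.819, -0.0]
force: [0.3, 0.3, 0.1]
gripper_width: 0.842
finger_force: 0.0
```

```bash
python3 - <<'E'
from h import *
from cell import manip
o=manip.get_obs();print(o["tcp_pos"],o["time"],delta(o,[.5158,-.1918,.073],-19.2))
E
```

```text
[ 0.51493092 -0.1912307   0.24013165] 15.9 (array([-0.01,  0.03,  5.57]), np.float64(-0.05))
```

>>> apply_moves([
  [[0,0.03,0.6,0],[0,0,0.9,0],[0,0,0.9,0],[0,0,0.9,0],[0,0,0.9,0],[0,0,0.7,0],[0,0,0.5,0],[0,0,0.17,0],[0,0,0,0],[0,0,0,0]],
])

```text
time: 17.15
tcp_pos: [0.516, -0.1925, 0.0737]
eef_rot: [2.561, 1.817, 0.001]
force: [-0.4, 0.3, 0.9]
gripper_width: 0.843
finger_force: 0.0
```

>>> apply_moves([
  [[0,0,0,0],[0,0,0,0],[0,0,0,0],[0,0,0,0],[0,0,0,0],[0,0,0,0],[0,0,0,0],[0,0,0,0]],
], jaw=20)

```text
time: 18.15
tcp_pos: [0.5156, -0.1924, 0.073]
eef_rot: [2.562, 1.818, -0.0]
force: [-0.4, 0.1, -0.4]
gripper_width: 0.328
finger_force: 30.0
```

>>> apply_moves([
  [[0,0,-0.2,0],[0,0,-0.4,0],[0,0,-0.5,0],[0,0,-0.7,0],[0,0,-0.8,0],[0,0,-0.8,0],[0,0,-0.8,0],[0,0,-0.7,0],[0,0,-0.6,0],[0,0,-0.3,0],[0,0,0,0]],
])

```text
time: 19.52
tcp_pos: [0.5157, -0.1924, 0.2477]
eef_rot: [2.562, 1.817, 0.001]
force: [0.8, 0.9, -1.4]
gripper_width: 0.331
finger_force: 30.0
```

>>> apply_moves([
  [[0,0,0,-9.6],[0,0,0,-9.6],[0.5,0,0,0],[0.9,0,0,0],[0.9,0,0,0],[0.9,0,0,0],[0.9,0,0,0],[0.9,0,0,0],[0.9,0,0,0],[0.9,0,0,0],[0.6,0,0,0],[0,0,0,0]],
])

```text
time: 21.02
tcp_pos: [0.5158, 0.0307, 0.2469]
eef_rot: [-2.223, -2.219, 0.0]
force: [-1.6, -0.3, -0.6]
gripper_width: 0.333
finger_force: 30.0
```

```bash
python3 - <<'E'
from h import *
from cell import manip
o=manip.get_obs();print(o["tcp_pos"],o["time"],delta(o,[.5235,.185,.24],0))
E
```

```text
[0.51581972 0.03071785 0.24687805] 21.025 (array([5.14, 0.25, 0.23]), np.float64(-0.11))
```

>>> apply_moves([
  [[0.6,0.05,0,-0.1],[0.9,0.1,0,0],[0.9,0.1,0,0],[0.9,0,0,0],[0.8,0,0,0],[0.6,0,0,0],[0.4,0,0,0],[0,0,0,0],[0,0,0,0]],
])

```text
time: 22.15
tcp_pos: [0.5237, 0.1821, 0.247]
eef_rot: [2.222, 2.221, -0.0]
force: [-0.7, -0.2, -1.2]
gripper_width: 0.33
finger_force: 30.0
```

```bash
python3 - <<'E'
from h import *
from cell import manip
o=manip.get_obs();print(o["tcp_pos"],o["time"],delta(o,[.5235,.185,.065],0))
E
```

```text
[0.52365179 0.18211581 0.24698367] 22.15 (array([ 0.1 , -0.  ,  6.07]), np.float64(-0.03))
```

>>> apply_moves([
  [[0.1,0,0.4,0],[0,0,0.8,0],[0,0,0.9,0],[0,0,0.9,0],[0,0,0.9,0],[0,0,0.8,0],[0,0,0.5,0],[0,0,0.3,0],[0,0,0.2,0],[0,0,0.1,0],[0,0,0,0],[0,0,0,0]],
])

```text
time: 23.65
tcp_pos: [0.5238, 0.1856, 0.0734]
eef_rot: [2.221, 2.221, 0.001]
force: [0.7, 0.4, -0.5]
gripper_width: 0.333
finger_force: 30.0
```

>>> apply_moves([
  [[0,0,0.08,0],[0,0,0.08,0],[0,0,0.08,0],[0,0,0.03,0],[0,0,0,0],[0,0,0,0],[0,0,0,0]],
])

```text
time: 24.52
tcp_pos: [0.5236, 0.1856, 0.065]
eef_rot: [2.222, 2.221, -0.0]
force: [-1.2, -1.2, 2.5]
gripper_width: 0.332
finger_force: 30.0
```

>>> apply_moves([
  [[0,0,0,0],[0,0,0,0],[0,0,0,0],[0,0,0,0],[0,0,0,0],[0,0,0,0]],
], jaw=80)

```text
time: 25.28
tcp_pos: [0.5236, 0.1856, 0.0649]
eef_rot: [2.221, 2.221, -0.0]
force: [0.1, 0.0, -0.3]
gripper_width: 0.833
finger_force: 0.0
```

>>> apply_moves([
  [[0,0,-0.4,0],[0,0,-0.8,0],[0,0,-0.9,0],[0,0,-0.9,0],[0,0,-0.9,0],[0,0,-0.9,0],[0,0,-0.6,0],[0,0,-0.4,0],[0,0,0,9.6],[0,0,0,9.6],[0,0,0,0]],
])

```text
time: 26.65
tcp_pos: [0.5235, 0.1855, 0.239]
eef_rot: [2.56, 1.821, -0.0]
force: [0.6, 0.2, 1.0]
gripper_width: 0.84
finger_force: 0.0
```

>>> apply_moves([
  [[-0.6,0.3,0,0],[-1,0.3,0,0],[-1,0.3,0,0],[-1,0.3,0,0],[-1,0.3,0,0],[-1,0.3,0,0],[-1,0.3,0,0],[-1,0.3,0,0],[-1,0.3,0,0],[-1,0.3,0,0],[-1,0.3,0,0],[-1,0.3,0,0]],
])

```text
time: 28.15
tcp_pos: [0.5105, -0.1805, 0.239]
eef_rot: [2.558, 1.823, -0.0]
force: [-1.0, -0.1, -0.5]
gripper_width: 0.842
finger_force: 0.0
```

```bash
python3 - <<'E'
from h import *
from cell import manip
o=manip.get_obs();print(o["tcp_pos"],o["time"],delta(o,[.4906,-.2434,.069],-19.2))
f=manip.grab_frame("scene");cv2.imwrite("pics/s2.png",f["color"])
E
```

```text
[ 0.5104742  -0.18051048  0.23896564] 28.15 (array([-2.2 ,  0.06,  5.67]), np.float64(0.15))
```

View pics/s2.png

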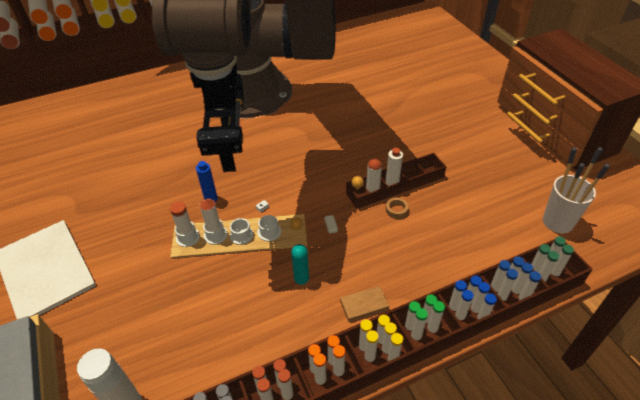

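Both placed pastels stand upright in the rack at (374,175) and (394,165), and their empty stands are upright at (240,232) and (270,229). Pointed next.

>>> apply_moves([
  [[-0.8,0.02,0,0.1],[-0.8,0.02,0,0],[-0.4,0.02,0,0],[-0.2,0,0,0],[0,0,0,0],[0,0,0,0]],
])

```text
time: 28.95
tcp_pos: [0.4912, -0.241, 0.239]
eef_rot: [2.562, 1.818, -0.0]
force: [-0.5, 0.6, -1.3]
gripper_width: 0.841
finger_force: 0.0
```

```bash
python3 - <<'E'
from h import *
from cell import manip
o=manip.get_obs();print(o["tcp_pos"],o["time"],delta(o,[.4906,-.2434,.069],-19.2))
E
```

```text
[ 0.49115223 -0.241023    0.2389743 ] 28.95 (array([-0.08,  0.01,  5.67]), np.float64(-0.06))
```

>>> apply_moves([
  [[-0.08,0.01,0.6,0],[0,0,0.9,0],[0,0,0.9,0],[0,0,0.9,0],[0,0,0.9,0],[0,0,0.8,0],[0,0,0.5,0],[0,0,0.17,0],[0,0,0,0],[0,0,0,0]],
])

```text
time: 30.2
tcp_pos: [0.4908, -0.244, 0.0695]
eef_rot: [2.561, 1.817, 0.001]
force: [1.1, -0.7, -0.4]
gripper_width: 0.844
finger_force: 0.0
```

>>> apply_moves([
  [[0,0,0,0],[0,0,0,0],[0,0,0,0],[0,0,0,0],[0,0,0,0],[0,0,0,0],[0,0,0,0],[0,0,0,0]],
], jaw=20)

```text
time: 31.2
tcp_pos: [0.4905, -0.2439, 0.0688]
eef_rot: [2.562, 1.817, -0.0]
force: [-0.1, 0.4, -0.0]
gripper_width: 0.334
finger_force: 30.0
```

>>> apply_moves([
  [[0,0,-0.2,0],[0,0,-0.4,0],[0,0,-0.5,0],[0,0,-0.7,0],[0,0,-0.8,0],[0,0,-0.8,0],[0,0,-0.8,0],[0,0,-0.8,0],[0,0,-0.6,0],[0,0,-0.4,0],[0,0,0,0]],
])

```text
time: 32.58
tcp_pos: [0.4906, -0.2439, 0.2498]
eef_rot: [2.561, 1.817, 0.001]
force: [0.6, 0.0, -1.3]
gripper_width: 0.33
finger_force: 30.0
```

>>> apply_moves([
  [[0,0,0,-9.6],[0,0,0,-9.6],[0.5,0.1,0,0],[0.9,0.1,0,0],[0.9,0.1,0,0],[0.9,0.1,0,0],[0.9,0.1,0,0],[0.9,0.1,0,0],[0.9,0.1,0,0],[0.9,0.1,0,0],[0.9,0.1,0,0],[0.9,0.1,0,0]],
])

```text
time: 34.08
tcp_pos: [0.5206, 0.0159, 0.2484]
eef_rot: [-2.228, -2.214, 0.001]
force: [-0.1, -0.4, -0.6]
gripper_width: 0.331
finger_force: 30.0
```

```bash
python3 - <<'E'
from h import *
from cell import manip
o=manip.get_obs();print(o["tcp_pos"],o["time"],delta(o,[.5235,.237,.25],0))
E
```

```text
[0.52059498 0.01589874 0.24844369] 34.075 (array([ 7.37,  0.05, -0.05]), np.float64(-0.36))
```

>>> apply_moves([
  [[0.6,0,0,-0.2],[0.9,0,0,0],[0.9,0,0,0],[0.9,0,0,0],[0.9,0,0,0],[0.9,0,0,0],[0.9,0,0,0],[0.8,0,0,0],[0.4,0,0,0],[0.17,0,0,0],[0,0,0,0],[0,0,0,0]],
])

```text
time: 35.58
tcp_pos: [0.5208, 0.2346, 0.2488]
eef_rot: [2.22, 2.222, -0.0]
force: [-0.6, 0.0, -0.8]
gripper_width: 0.331
finger_force: 30.0
```

```bash
python3 - <<'E'
from h import *
from cell import manip
o=manip.get_obs();print(o["tcp_pos"],o["time"],delta(o,[.5235,.237,.061],0))
E
```

```text
[0.52076758 0.23463748 0.24883318] 35.575 (array([0.08, 0.09, 6.26]), np.float64(0.05))
```

>>> apply_moves([
  [[0.08,0.09,0.4,0],[0,0,0.8,0],[0,0,0.9,0],[0,0,0.9,0],[0,0,0.9,0],[0,0,0.9,0],[0,0,0.6,0],[0,0,0.3,0],[0,0,0.2,0],[0,0,0.1,0],[0,0,0,0],[0,0,0,0]],
])

```text
time: 37.08
tcp_pos: [0.5236, 0.2377, 0.0692]
eef_rot: [2.219, 2.223, 0.001]
force: [-0.2, -0.5, -0.9]
gripper_width: 0.33
finger_force: 30.0
```

>>> apply_moves([
  [[0,0,0.08,0],[0,0,0.08,0],[0,0,0.08,0],[0,0,0.03,0],[0,0,0,0],[0,0,0,0],[0,0,0,0]],
])

```text
time: 37.95
tcp_pos: [0.5234, 0.2376, 0.0608]
eef_rot: [2.22, 2.223, -0.0]
force: [-0.9, -0.0, 2.7]
gripper_width: 0.333
finger_force: 30.0
```

>>> apply_moves([
  [[0,0,0,0],[0,0,0,0],[0,0,0,0],[0,0,0,0],[0,0,0,0],[0,0,0,0]],
], jaw=80)

```text
time: 38.7
tcp_pos: [0.5234, 0.2376, 0.0607]
eef_rot: [2.219, 2.223, 0.0]
force: [1.1, 0.5, -0.3]
gripper_width: 0.831
finger_force: 0.0
```

>>> apply_moves([
  [[0,0,-0.4,0],[0,0,-0.8,0],[0,0,-0.9,0],[0,0,-0.9,0],[0,0,-0.9,0],[0,0,-0.9,0],[0,0,-0.7,0],[0,0,-0.4,0],[0,0,0,9.6],[0,0,0,9.6],[0,0,0,0]],
])

```text
time: 40.08
tcp_pos: [0.5232, 0.2375, 0.2377]
eef_rot: [-2.558, -1.823, 0.0]
force: [0.5, 0.4, -0.2]
gripper_width: 0.84
finger_force: 0.0
```

>>> apply_moves([
  [[-0.6,0.24,0,0],[-1,0.24,0,0],[-1,0.24,0,0],[-1,0.24,0,0],[-1,0.24,0,0],[-1,0.24,0,0],[-1,0.24,0,0],[-1,0.24,0,0],[-1,0.24,0,0],[-1,0.24,0,0],[-1,0.24,0,0],[-1,0.24,0,0]],
])

```text
time: 41.58
tcp_pos: [0.4903, -0.1213, 0.2378]
eef_rot: [2.557, 1.825, -0.0]
force: [0.6, 1.0, 0.3]
gripper_width: 0.842
finger_force: 0.0
```

>>> apply_moves([
  [[-1,0.24,0,0],[-1,0.24,0,0],[-1,0.24,0,0],[-1,0.24,0,0],[-1,0.24,0,0],[-0.6,0.1,0,0],[-0.3,0,0,0],[0,0,0,0],[0,0,0,0]],
])

```text
time: 42.7
tcp_pos: [0.4701, -0.2988, 0.2378]
eef_rot: [-2.558, -1.823, -0.0]
force: [0.4, 0.1, 0.0]
gripper_width: 0.844
finger_force: 0.0
```

```bash
python3 - <<'E'
from h import *
from cell import manip
o=manip.get_obs();print(o["tcp_pos"],o["time"],delta(o,[.4707,-.301,.063],-19.2))
E
```

```text
[ 0.47010943 -0.29881688  0.23782411] 42.7 (array([-0.06,  0.04,  5.83]), np.float64(0.15))
```

>>> apply_moves([
  [[-0.06,0.04,0.6,0.1],[0,0,0.9,0],[0,0,0.9,0],[0,0,0.9,0],[0,0,0.9,0],[0,0,0.9,0],[0,0,0.5,0],[0,0,0.23,0],[0,0,0,0],[0,0,0,0]],
])

```text
time: 43.95
tcp_pos: [0.471, -0.3018, 0.0636]
eef_rot: [2.56, 1.819, 0.0]
force: [-0.8, 0.1, 0.9]
gripper_width: 0.841
finger_force: 0.0
```

>>> apply_moves([
  [[0,0,0,0],[0,0,0,0],[0,0,0,0],[0,0,0,0],[0,0,0,0],[0,0,0,0],[0,0,0,0],[0,0,0,0]],
], jaw=20)

```text
time: 44.95
tcp_pos: [0.4706, -0.3016, 0.0628]
eef_rot: [2.561, 1.82, -0.0]
force: [0.2, 0.0, -0.3]
gripper_width: 0.335
finger_force: 30.0
```

>>> apply_moves([
  [[0,0,-0.2,0],[0,0,-0.4,0],[0,0,-0.5,0],[0,0,-0.7,0],[0,0,-0.8,0],[0,0,-0.8,0],[0,0,-0.8,0],[0,0,-0.8,0],[0,0,-0.6,0],[0,0,-0.5,0],[0,0,0,0]],
])

```text
time: 46.32
tcp_pos: [0.4708, -0.3017, 0.2472]
eef_rot: [2.559, 1.819, 0.001]
force: [1.1, 0.6, -1.1]
gripper_width: 0.332
finger_force: 30.0
```

>>> apply_moves([
  [[0,0,0,-9.6],[0,0,0,-9.6],[0.5,0.1,0,0],[0.9,0.15,0,0],[0.9,0.15,0,0],[0.9,0.15,0,0],[0.9,0.15,0,0],[0.9,0.15,0,0],[0.9,0.15,0,0],[0.9,0.15,0,0],[0.9,0.15,0,0],[0.9,0.15,0,0]],
])

```text
time: 47.82
tcp_pos: [0.5137, -0.0418, 0.2455]
eef_rot: [-2.226, -2.216, 0.0]
force: [-0.2, -0.3, -0.7]
gripper_width: 0.334
finger_force: 30.0
```

>>> apply_moves([
  [[0.9,0.1,0,0],[0.9,0.1,0,0],[0.9,0,0,0],[0.9,0,0,0],[0.9,0,0,0],[0.6,0,0,0],[0,0,0,0]],
])

```text
time: 48.7
tcp_pos: [0.5198, 0.1105, 0.2456]
eef_rot: [-2.222, -2.221, 0.0]
force: [-0.3, 0.3, -2.2]
gripper_width: 0.334
finger_force: 30.0
```

```bash
python3 - <<'E'
from h import *
from cell import manip
o=manip.get_obs();print(o["tcp_pos"],o["time"],delta(o,[.5235,.289,.25],0))
E
```

```text
[0.51979182 0.11049008 0.24559048] 48.7 (array([ 5.95,  0.12, -0.15]), np.float64(-0.01))
```

>>> apply_moves([
  [[0.6,0.06,0,0],[0.9,0.06,0,0],[0.9,0,0,0],[0.9,0,0,0],[0.9,0,0,0],[0.9,0,0,0],[0.6,0,0,0],[0.25,0,0,0],[0,0,0,0],[0,0,0,0]],
])

```text
time: 49.95
tcp_pos: [0.5239, 0.2872, 0.2458]
eef_rot: [2.222, 2.221, -0.0]
force: [0.1, -0.6, -2.1]
gripper_width: 0.331
finger_force: 30.0
```

```bash
python3 - <<'E'
from h import *
from cell import manip
o=manip.get_obs();print(o["tcp_pos"],o["time"],delta(o,[.5235,.289,.055],0))
E
```

```text
[0.52385456 0.28724739 0.24581157] 49.95 (array([ 0.06, -0.01,  6.36]), np.float64(-0.04))
```

>>> apply_moves([
  [[0.06,0,0.4,0],[0,0,0.8,0],[0,0,0.9,0],[0,0,0.9,0],[0,0,0.9,0],[0,0,0.9,0],[0,0,0.6,0],[0,0,0.4,0],[0,0,0.2,0],[0,0,0.1,0],[0,0,0,0],[0,0,0,0]],
])

```text
time: 51.45
tcp_pos: [0.5239, 0.2898, 0.0633]
eef_rot: [2.221, 2.221, 0.001]
force: [0.5, -0.1, -1.5]
gripper_width: 0.334
finger_force: 30.0
```

>>> apply_moves([
  [[0,0,0.08,0],[0,0,0.08,0],[0,0,0.08,0],[0,0,0.03,0],[0,0,0,0],[0,0,0,0],[0,0,0,0]],
])

```text
time: 52.32
tcp_pos: [0.5237, 0.2897, 0.0548]
eef_rot: [2.221, 2.221, -0.0]
force: [-1.4, -1.0, 3.7]
gripper_width: 0.331
finger_force: 30.0
```

>>> apply_moves([
  [[0,0,0,0],[0,0,0,0],[0,0,0,0],[0,0,0,0],[0,0,0,0],[0,0,0,0]],
], jaw=80)

```text
time: 53.08
tcp_pos: [0.5237, 0.2897, 0.0547]
eef_rot: [2.221, 2.221, -0.0]
force: [-0.7, 0.6, -0.2]
gripper_width: 0.836
finger_force: 0.0
```

>>> apply_moves([
  [[0,0,-0.4,0],[0,0,-0.8,0],[0,0,-0.9,0],[0,0,-0.9,0],[0,0,-0.9,0],[0,0,-0.9,0],[0,0,-0.9,0],[0,0,-0.7,0],[0,0,-0.4,0],[0,-0.8,0,0],[0,-0.8,0,0],[0,-0.8,0,0]],
])

```text
time: 54.58
tcp_pos: [0.4508, 0.2895, 0.2587]
eef_rot: [-2.222, -2.221, 0.001]
force: [-0.2, -0.5, -0.4]
gripper_width: 0.843
finger_force: 0.0
```

>>> apply_moves([
  [[0,-0.8,0,0],[0,0,0,0],[0,0,0,0]],
])

```text
time: 54.95
tcp_pos: [0.4283, 0.2898, 0.2589]
eef_rot: [2.221, 2.221, 0.001]
force: [0.3, -0.5, 1.1]
gripper_width: 0.841
finger_force: 0.0
```

```bash
python3 - <<'E'
from h import *
from cell import manip
f=manip.grab_frame("scene")["color"];g=manip.grab_frame("top")["color"]
cv2.imwrite("pics/end.png",np.vstack([cv2.resize(f[130:270,160:460],(750,350)),cv2.resize(g[140:250,150:500],(750,236))]))
E
```

```text
(no output)
```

View pics/end.png

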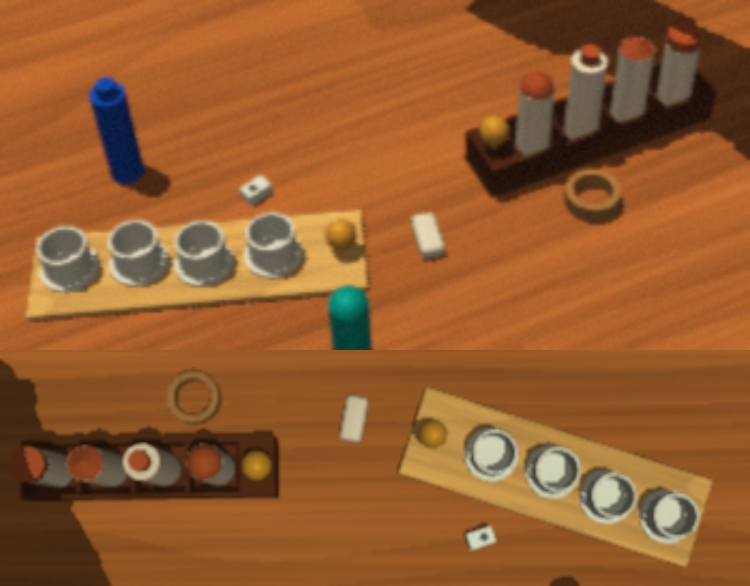

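All four pastels stand upright in the rack in order from its knob: domed, stepped, pointed, flat, at (535,110), (588,90), (635,80) and (680,65). All four stands are empty and upright on the board.

```bash
python3 -c "
from cell import manip
print(manip.close_job())"
```

```text
the job is handed in; nothing more can be done
None
```

I moved all four pastels into the rack in matching order (domed, stepped, pointed, flat from the knob); the final pictures show them and their stands upright, and I handed the job in at about 55 s without seeing the verdict.

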